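Close the socket-set case on the tool stall

TASK

Pack up the open blue socket-set case: with the fingertips, first push the orange bit rack that stands upright in it over and down until it lies flat inside, then push the lid over and press it fully shut without slamming it. Do not shove or lift the case, and leave the ratchet inside it and the wares lying around it where they are.

Things in the scene. Friction and masses are not known exactly. Their poses are not given: they have to be found in the camera images.
- case: Blue socket-set case, loose on the table, 2.7 to 3.9 kg. Base 200 (own x) x 290 (own y) x 60 mm high; origin under its centre, z up. Lid hinged along the +x long side; front (-x) with carry handle and two clips, 33 mm out, that play no part. Orange bit rack hinged inside the +y end. The insert with its sockets lies 28 mm up; nothing inside but the rack rises over 50 mm.
- rack (a joint): Angle of the bit rack: 0 lying flat in the case (its upper face then 56 mm above the table, 4 mm below the rim), about 1.57 upright, up to 1.8 leaning out over the +y end of the case. Stiff hinge, stays where it is left; 1 to 3 N at its free edge turns it. It folds towards the case's -y.
- rack_hinge (a point): Middle of the rack's hinge line, which runs along the case's x, 122 mm from the case's centre towards +y and 50 mm above the table.
- rack_edge (a point): Middle of the rack's free edge, on its smooth outer face (turned away from the case's middle when upright, uppermost when flat), 115 mm from the hinge line. The rack is a stiff plate 105 mm wide and 6 mm thick, with bits clipped to the inner face (10 mm deep) and a 40 mm wide thumb tab reaching 9 mm past the free edge.
- lid (a joint): Angle of the lid: 0 fully shut, 1.57 upright, up to 2.05 leaning back outwards over the +x side. Stiff hinge, stays where it is left at every angle; 1 to 5 N at its free edge turns it.
- lid_hinge (a point): Middle of the lid's hinge line, which runs along the case's y on the rim of the +x side: 100 mm from the case's centre, 60 mm above the table.
- lid_edge (a point): Middle of the lid's free edge, at the outer (top) face: 200 mm from the hinge line along the lid and 26 mm out from the plane of the rim. The lid is a stiff shell 200 x 290 mm and 26 mm deep, its outer face flat; when shut that face is 86 mm above the table.
- ratchet: Loose steel ratchet with a red grip, 140 mm long, 18 mm high, lying in its cradle in the -y half of the case, clear of the rack and the lid. Origin under its middle.
- wrench: Loose combination wrench, 200 mm long, 8 mm high, lying in front of the case. Origin under its middle.
- screwdriver: Loose screwdriver with an orange handle, 190 mm long, 26 mm high, lying beyond the case's -y end. Origin under its middle.
- tape: Loose yellow tape measure, 70 x 34 x 60 mm, standing behind the case, low under the open lid. Origin under its middle.
- multimeter: Loose yellow multimeter, 155 x 80 x 41 mm, lying flat at one side. Origin under its middle.
- clamp: Loose dark G-clamp, about 150 x 190 x 25 mm, lying at one side. Origin under its middle.
- sealant: Loose white bottle of sealant, 56 mm wide, 150 mm tall, standing at one side. Origin under its middle.
Things that resemble listed ones, but are neither listed nor needed, are in the scene too. Of the things like the ratchet, leave any that is green or purple; of the rest the larger one is meant.

How it is judged (in metres and radians):
On the way, in this order (a step that is already met when the one before it is completed fails the run):
1. the bit rack lies flat (within 0.08 rad) while the lid still stands open (over 1.2 rad) (value of joint rack below 0.08 rad and value of joint lid above 1.2 rad), for 0.2 s.
2. the lid is shut (within 0.03 rad) (value of joint lid below 0.03 rad), for 0.2 s.
At the end, for the whole second after the job is handed in: The lid is shut (within 0.03 rad, a 6 mm gap at its front), the bit rack lies flat under it (within 0.08 rad), and the case is at rest flat on the table within 25 mm of where it stood, with the ratchet still in its cradle (within 40 mm of where it was) (value of joint lid below 0.03 rad and value of joint rack below 0.08 rad and linear speed of case below 0.02 m/s and distance of case from where it was at the start of the episode below 0.025 m and height (world z) of case below 0.01 m and angle between case's own z axis and vertical below 0.05 rad and z of ratchet in the frame of case between 0.018 and 0.04 m and distance of ratchet from where it was at the start of the episode below 0.04 m); the robot touches nothing.
It fails at once if the lid is brought down (below 1.1 rad) while the rack still stands up (over 0.3 rad) (value of joint lid below 1.1 rad and value of joint rack above 0.3 rad).
It fails at once if the lid is slammed: it falls the last 0.5 rad faster than 2.5 rad/s (value of joint lid below 0.5 rad and velocity of joint lid below -2.5 rad/s).
It fails at once if the case is shoved more than 25 mm, lifted more than 15 mm or tipped more than 0.12 rad (distance of case from where it was at the start of the episode above 0.025 m or height (world z) of case above 0.015 m or angle between case's own z axis and vertical above 0.12 rad).
It fails at once if the ratchet is lifted or displaced more than 40 mm (distance of ratchet from where it was at the start of the episode above 0.04 m or z of ratchet in the frame of case above 0.06 m).
It fails at once if one of the wares around the case is moved more than 30 mm, or the bottle is knocked over (distance of any of wrench, screwdriver, tape, multimeter, clamp, sealant from where it was at the start of the episode above 0.03 m or angle between sealant's own z axis and vertical above 0.7 rad).
It also fails if it takes over 64 s, if anything falls off the work surface, if the arm or the gripper's body presses on something with over 40 N, if the wrist force passes 120 N, or if a joint passes its speed limit or range.

ROBOT

A 7-joint arm with a two-finger parallel gripper is mounted at the origin on the work surface. World frame = base frame: x ahead of the robot, y to its left, z up, the work surface at z = 0. Lengths are in m, angles in degrees, forces in N, time in s.
With the tool pointing down it reaches from about 0.425 to 0.875 m from the base axis. Payload 8.4 kg.
Tool frame: the origin (TCP) lies at the very end of the fingers, on their centre line; the grasp point (between the pads) lies 19 mm behind it (r.grasp_offset is the distance from the TCP to the grasp point, in m); z points along the fingers, y is the line along which they close (so a half turn about z gives the same grasp; the last joint's range is limited). The gripper opens to 85 mm and grips with 20 to 120 N. Pads are 22 mm wide; open, the fingers measure 114 mm over their backs; the gripper's body (76 mm by 85 mm) begins 54 mm behind the grasp point. The pads swing forward as they close: fully open they stand 13 mm farther back than shut.
Start: joints at [60.493, 19.091, 2.286, 83.961, -0.768, 76.965, -3.352], TCP at [0.263, -0.595, 0.231] pointing down, gripper open.
Joint ranges: [-147.57, 147.57], [-21.85, 119.76], [-74.77, 79.35], [14.55, 137.4], [-85.83, 265.84], [4.83, 119.75], [-152.11, 152.11]. Speed limits (degrees/s): [127.2, 127.2, 159.86, 159.86, 180, 180, 180].

INTERFACE

Orientations are given as a 3x3 rotation matrix whose columns are the frame's x, y, z axes.
In Python, from rig import r gives the robot as it stands. The module is installed in compiled form; this text tells all that it offers.
- The arm moves only by the tool arm_command, never from a script. Its argument "increments" is a list of rows, each an object of numbers: "gripper": the finger opening in m, from 0 to 0.0854; "x", "y", "z": the shift along the tool's x, y, z in m; "rx", "ry", "rz": the turn, a rotation vector about the tool's x, y, z in rad. A call has 1 to 12 rows; each row is the pose to reach, as a shift and turn from the pose commanded when the call began, along the tool's axes at that moment; what a row does not reach only later rows make up. A row lasts 1/8 s, in which the tool goes at most 62.5 mm and 10.7 degrees, less where a joint would pass 70% of its speed; a pose out of reach is approached as far as the arm can. A call with a gripper value outside its range is refused whole. The fingers move at their own pace and stop on an object; the grip force is fixed at half the most. Time passes only in rows, so rows that repeat a pose let the fingers close. It gives the time, the measured TCP pose, the force, the opening and the grip force at its end, in the units of the state.
- r.sense(): the state, without advancing time (a new reading comes with each control period).
- r.capture(name): name is "scene" or "top"; returns the picture (384x512x3 uint8, red, green, blue); there is no depth.
- r.get_calibration(name): a dict with "intrinsics" (3x3 intrinsics, pixels), "world_from_camera" (4x4, takes a point from camera to world coordinates). Camera axes: x right, y up, looking along -z (the intrinsics and any distortion apply to the point x, -y, -z); pixel columns grow to the right and rows downward; lengths in m; the calibration is good to about 2 mm. A picture is of the moment at which its call begins. get_calibration takes no time and is no camera call.
- r.hand_in(): hands the job in; it is judged then, once.
The state is a dict: "t": time; "qpos": joint angles; "joint_vel": joint speeds; "effort": joint torques, N m; "position": TCP position; "tcp_rot": TCP orientation; "wrist_force": force on the tool from outside, world axes, zero at the start; "ft_torque": the same for the moment, N m; "gripper_width": opening from 0.0 (shut) to 1.0 (fully open); "grip_force": force on a finger pad.
Only numpy, scipy, OpenCV 4.12 (cv2) and the standard library are available. Lean on these libraries where they do the work, as an engineer would, in place of code of your own. Each camera call takes 0.05 s, during which the arm holds its last target. There are 200 camera calls.

## Working session

There is one attempt and no reset: what is moved stays moved. The work goes in short steps, Python scripts to look and compute and a tool call to move; the robot and the scene stay as the last step left them, time stands still between calls to the robot, and variables do not carry over. Pictures are saved under pics/ and viewed, at most 10 in all, crops included, and the job is handed in when it is done.

Besides the shell and the picture viewer there is one more tool, called after ">>>" as a command line: name --argument value ..., lists and objects as JSON in quotes. arm_command: Moves the arm, as the interface text tells. Its arguments: {"type":"object","properties":{"increments":{"type":"array"}},"required":["increments"]}

```bash
mkdir -p pics; python3 - <<'E'
from rig import r
import cv2,numpy as np
for n in("scene","top"):
    im=r.capture(n); cv2.imwrite(f"pics/{n}0.png",im[:,:,::-1])
    c=r.get_calibration(n); print(n,np.round(c["intrinsics"],1).tolist(),np.round(c["world_from_camera"],3).tolist(),c.keys())
s=r.sense();print(s["t"],np.round(s["tcp_rot"],3).tolist(),s["position"],s["gripper_width"])
E
```

```text
scene [[483.8, 0.0, 248.3], [0.0, 483.8, 195.8], [0.0, 0.0, 1.0]] [[0.782, -0.5, 0.371, 1.086], [0.623, 0.615, -0.483, -0.661], [0.013, 0.609, 0.793, 1.154], [0.0, 0.0, 0.0, 1.0]] dict_keys(['intrinsics', 'world_from_camera'])
top [[493.4, 0.0, 257.9], [0.0, 493.4, 192.6], [0.0, 0.0, 1.0]] [[-0.029, 0.996, -0.085, 0.447], [-1.0, -0.028, 0.01, -0.024], [0.007, 0.085, 0.996, 1.88], [0.0, 0.0, 0.0, 1.0]] dict_keys(['intrinsics', 'world_from_camera'])
0.1 [[0.915, 0.404, -0.001], [0.404, -0.915, 0.001], [-0.0, -0.001, -1.0]] [ 0.26232274 -0.59426461  0.23050727] 0.9992003056949947
```

View pics/scene0.png

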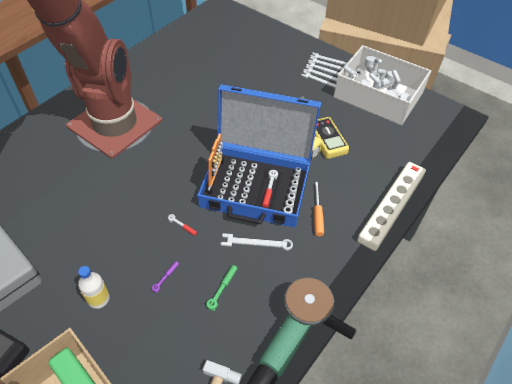

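View pics/top0.png

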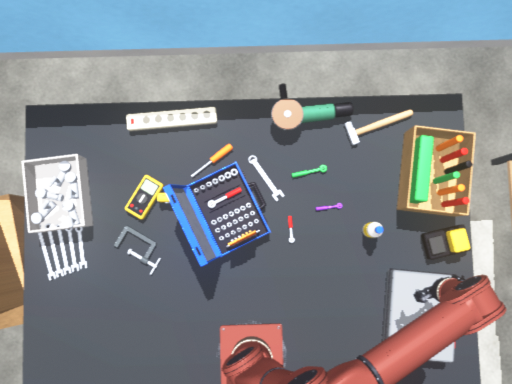

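The top view shows the case at about (228,213). Its lid is hinged on the left (world +y), and the rack is at the lower, robot-side end at (243,238). There are four ratchet-like things:
- a red one inside the case at (226,197)
- a small red one outside at (291,229)
- a green one at (309,171)
- a purple one at (329,207)

The one meant is the larger red one in the case. I'll confirm that in a crop and measure the case.

```bash
python3 - <<'E'
import cv2,numpy as np
a=cv2.imread("pics/top0.png")[140:285,110:310]; b=cv2.imread("pics/scene0.png")[80:230,190:360]
a=cv2.resize(a,None,fx=4,fy=4,interpolation=cv2.INTER_CUBIC);b=cv2.resize(b,None,fx=4,fy=4,interpolation=cv2.INTER_CUBIC)
def grid(i,x0,y0):
    for k in range(0,i.shape[1],80): cv2.putText(i,str(x0+k//4),(k,10),0,.4,(255,255,255));cv2.line(i,(k,12),(k,18),(255,255,255))
    for k in range(0,i.shape[0],80): cv2.putText(i,str(y0+k//4),(0,k+4),0,.4,(255,255,255));cv2.line(i,(26,k),(32,k),(255,255,255))
    return i
cv2.imwrite("pics/ctop.png",grid(a,110,140));cv2.imwrite("pics/cscene.png",grid(b,190,80))
E
cat > h.py <<'E'
import numpy as np
from rig import r
C={n:r.get_calibration(n) for n in("top","scene")}
def ray(n,u,v):
    c=C[n];K=c["intrinsics"];T=c["world_from_camera"]
    d=np.linalg.inv(K)@[u,v,1];d=T[:3,:3]@[d[0],-d[1],-d[2]];return T[:3,3],d
def onz(n,u,v,z):
    o,d=ray(n,u,v);return o+d*(z-o[2])/d[2]
def tri(p,q):
    o,d=ray("top",*p);a,b=ray("scene",*q)
    t=np.linalg.lstsq(np.c_[d,-b],a-o,rcond=None)[0];P,Q=o+t[0]*d,a+t[1]*b
    return (P+Q)/2,np.linalg.norm(P-Q)
def proj(n,P):
    c=C[n];T=c["world_from_camera"];p=T[:3,:3].T@(np.asarray(P)-T[:3,3]);q=c["intrinsics"]@[p[0],-p[1],-p[2]];return q[:2]/q[2]
E
```

```text
(no output)
```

View pics/ctop.png

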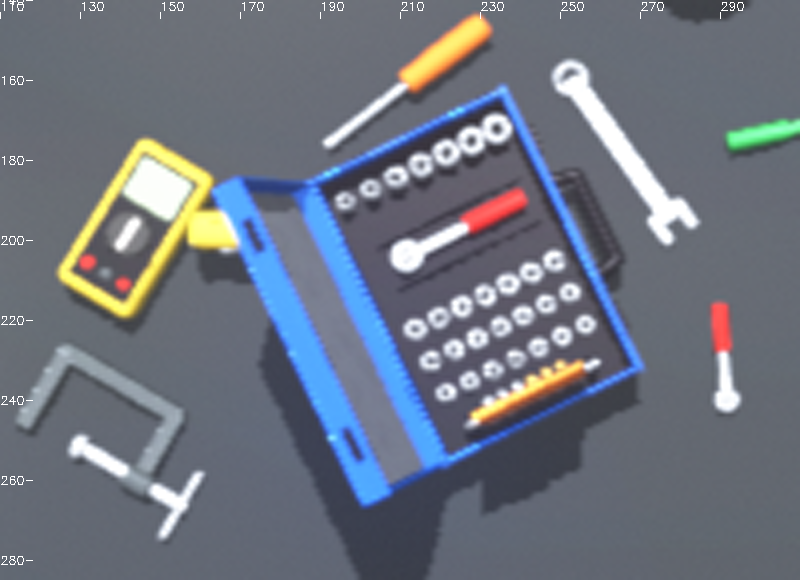

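View pics/cscene.png

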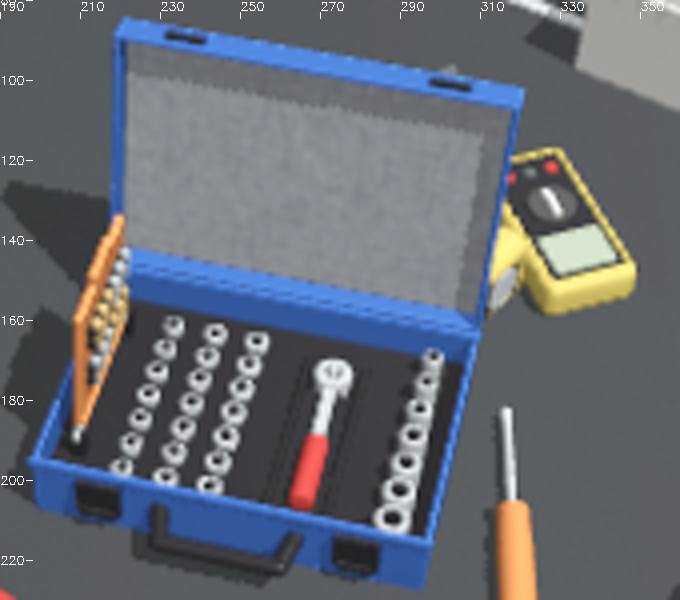

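The crop shows the red ratchet lying in its cradle in the case at (226,197) in the top picture; it is the larger of the two red ones, so it is the one meant. The rim corners are at about (236,162), (270,232), (221,256.5) and (186,186). The tape measure is at (163,198), close behind the lid.

```bash
python3 - <<'E'
from h import *
from scipy.optimize import least_squares
t=[(236,162),(270,232),(221,256.5),(186.3,185.8)]
L=np.array([[-100,-145],[-100,145],[100,145],[100,-145]])/1000
W=np.array([onz("top",*p,.06)[:2] for p in t])
def R(a):return np.array([[np.cos(a),-np.sin(a)],[np.sin(a),np.cos(a)]])
f=lambda p:((L@R(p[2]).T+p[:2])-W).ravel()
s=least_squares(f,[.5,.1,1.5]);p=s.x;print("case",p,np.degrees(p[2]),"res mm",np.round(1e3*s.fun,1))
# scene rim corners -x,+y ; -x,-y
for q,l in(((198.5,195),L[1]),((297,217),L[0])):
    print(onz("scene",*q,.06)[:2],R(p[2])@l+p[:2], proj("scene",np.r_[R(p[2])@l+p[:2],.06]))
def loc(P): return np.r_[R(p[2]).T@(P[:2]-p[:2]),P[2]]
# lid front corners (outer)
for a,b in(((200.5,266),(220.,85)),((163.5,187.5),(321,103))):
    P,e=tri(a,b);print("lidcorner",P,loc(P),e)
# predicted images of lid edge / rack edge over angles
for th in(1.57,1.7,1.8,1.9,2.0):
    for y in(.145,-.145):
        # lid direction: from hinge, angle th ; shut dir = -x
        c,sn=np.cos(th),np.sin(th);o=np.array([.1,y,.06])+np.array([-.2*c+.026*sn,0,.2*sn+.026*c])
        i=np.array([.1,y,.06])+np.array([-.2*c,0,.2*sn])
        w=lambda l:np.r_[R(p[2])@l[:2]+p[:2],l[2]]
        print("lid",th,y,proj("top",w(o)).round(1),proj("scene",w(o)).round(1),proj("top",w(i)).round(1))
for th in(1.4,1.5,1.57,1.65,1.75):
    for x in(-.0525,.0525):
        l=np.array([x,.122-.115*np.cos(th),.05+.115*np.sin(th)])
        print("rack",th,x,proj("top",w(l)).round(1),proj("scene",w(l)).round(1))
np.save("case.npy",p)
s=r.sense();print(s["position"],s["wrist_force"])
E
```

```text
case [0.5457357  0.06910577 1.99941956] 114.55830222194618 res mm [-0.1  2.2 -0.7  0.1  0.3 -0.1  0.5 -2.1]
[ 0.4616178  -0.08127566] [ 0.45541447 -0.08211286] [196.68630449 194.09425263]
[0.72403198 0.03323353] [0.71918073 0.03841664] [296.63967669 214.90692222]
lidcorner [0.35004168 0.15418104 0.24787556] [0.15871341 0.14263242 0.24787556] 0.002048439671829033
lidcorner [0.61389717 0.27378715 0.24652104] [ 0.15783646 -0.14706496  0.24652104] 0.002988675794147179
lid 1.57 0.145 [209.7 262.6] [216.2  88.8] [216.9 259. ]
lid 1.57 -0.145 [171.5 183. ] [318.6 106.8] [178.7 179.6]
lid 1.7 0.145 [202.8 266. ] [218.8  84.4] [209.8 262.6]
lid 1.7 -0.145 [164.7 186.6] [319.8 102.1] [171.6 183.1]
lid 1.8 0.145 [197.7 268.5] [220.7  81.9] [204.5 265.2]
lid 1.8 -0.145 [159.8 189.3] [320.5  99.3] [166.4 185.8]
lid 1.9 0.145 [192.9 270.9] [222.5  80.1] [199.4 267.7]
lid 1.9 -0.145 [155.3 192. ] [321.2  97.2] [161.5 188.5]
lid 2.0 0.145 [188.4 273. ] [224.3  79.1] [194.5 270.1]
lid 2.0 -0.145 [151.1 194.6] [321.6  95.9] [156.8 191.2]
rack 1.4 -0.0525 [253.2 227.1] [214.2 160.7]
rack 1.4 0.0525 [226.  240.5] [224.6 134.1]
rack 1.5 -0.0525 [254.7 230. ] [210.2 159.6]
rack 1.5 0.0525 [227.4 243.5] [220.7 133.1]
rack 1.57 -0.0525 [255.7 232.1] [207.3 159. ]
rack 1.57 0.0525 [228.4 245.6] [218.  132.5]
rack 1.65 -0.0525 [256.9 234.5] [204.1 158.4]
rack 1.65 0.0525 [229.6 248. ] [214.9 132. ]
rack 1.75 -0.0525 [258.3 237.4] [200.2 158. ]
rack 1.75 0.0525 [231.1 250.9] [211.2 131.7]
[ 0.26232274 -0.59426461  0.23050727] [ 0.15538522  0.8133888  -0.0848495 ]
```

The case is at (0.546, 0.069), turned 114.6°. The lid is at about 1.75 rad and the rack at about 1.55 rad. The tool's x axis already points along the case's -y and its y along the case's -x, so moves need no turning. I'll close the fingers and go to just behind the rack, tilted slightly.

>>> arm_command --increments '[{"gripper": 0, "x": 0.032, "y": -0.038, "ry": -0.05}, {"gripper": 0, "x": 0.063, "y": -0.076, "ry": -0.1}, {"gripper": 0, "x": 0.095, "y": -0.114, "ry": -0.15}, {"gripper": 0, "x": 0.126, "y": -0.152, "ry": -0.2}, {"gripper": 0, "x": 0.158, "y": -0.19, "ry": -0.2}, {"gripper": 0, "x": 0.189, "y": -0.228, "ry": -0.2}, {"gripper": 0, "x": 0.221, "y": -0.266, "ry": -0.2}, {"gripper": 0, "x": 0.252, "y": -0.304, "ry": -0.2}, {"gripper": 0, "x": 0.284, "y": -0.342, "ry": -0.2}, {"gripper": 0, "x": 0.315, "y": -0.38, "ry": -0.2}, {"gripper": 0, "x": 0.347, "y": -0.418, "ry": -0.2}, {"gripper": 0, "x": 0.37, "y": -0.456, "ry": -0.2}]'

```text
invalid input at $.increments[0]: expected keys gripper, x, y, z, rx, ry, rz
```

```bash
cat >> h.py <<'E'
def show():
    p=np.load("case.npy");s=r.sense();c,n=np.cos(p[2]),np.sin(p[2]);M=np.array([[c,-n,0],[n,c,0],[0,0,1]])
    print("t",round(s["t"],2),"local",np.round(M.T@(s["position"]-np.r_[p[:2],0]),4),"F",np.round(M.T@s["wrist_force"],1),"w",round(s["gripper_width"],2))
    print("toolaxes local(cols)",np.round(M.T@s["tcp_rot"],3).tolist(),np.round(s["qpos"],0))
E
python3 -c "from h import *;show()"
```

```text
t 0.1 local [-0.4856  0.5335  0.2305] F [ 0.7 -0.5 -0.1] w 1.0
toolaxes local(cols) [[-0.013, -1.0, 0.001], [-1.0, 0.013, 0.0], [-0.0, -0.001, -1.0]] [60. 19.  2. 84. -1. 77. -3.]
```

>>> arm_command --increments '[{"gripper": 0, "x": 0.032, "y": -0.038, "z": 0, "rx": 0, "ry": -0.05, "rz": 0}, {"gripper": 0, "x": 0.063, "y": -0.076, "z": 0, "rx": 0, "ry": -0.1, "rz": 0}, {"gripper": 0, "x": 0.095, "y": -0.114, "z": 0, "rx": 0, "ry": -0.15, "rz": 0}, {"gripper": 0, "x": 0.126, "y": -0.152, "z": 0, "rx": 0, "ry": -0.2, "rz": 0}, {"gripper": 0, "x": 0.158, "y": -0.19, "z": 0, "rx": 0, "ry": -0.2, "rz": 0}, {"gripper": 0, "x": 0.189, "y": -0.228, "z": 0, "rx": 0, "ry": -0.2, "rz": 0}, {"gripper": 0, "x": 0.221, "y": -0.266, "z": 0, "rx": 0, "ry": -0.2, "rz": 0}, {"gripper": 0, "x": 0.252, "y": -0.304, "z": 0, "rx": 0, "ry": -0.2, "rz": 0}, {"gripper": 0, "x": 0.284, "y": -0.342, "z": 0, "rx": 0, "ry": -0.2, "rz": 0}, {"gripper": 0, "x": 0.315, "y": -0.38, "z": 0, "rx": 0, "ry": -0.2, "rz": 0}, {"gripper": 0, "x": 0.347, "y": -0.418, "z": 0, "rx": 0, "ry": -0.2, "rz": 0}, {"gripper": 0, "x": 0.37, "y": -0.456, "z": 0, "rx": 0, "ry": -0.2, "rz": 0}]'

```text
t: 1.6
position: [0.417, -0.0262, 0.2312]
tcp_rot: [[0.896, 0.404, -0.182], [0.396, -0.915, -0.08], [-0.199, -0.0, -0.98]]
wrist_force: [1.1, -0.3, -0.2]
gripper_width: 0.001
grip_force: 0.0
```

```bash
python3 -c "from h import *;show()"
```

```text
t 1.6 local [-0.0332  0.1567  0.2312] F [-0.7 -0.9 -0.2] w 0.0
toolaxes local(cols) [[-0.012, -1.0, 0.003], [-0.98, 0.012, 0.199], [-0.199, -0.0, -0.98]] [ 21.   1. -27. 106.   4.  84. -73.]
```

>>> arm_command --increments '[{"gripper": 0, "x": 0.008, "y": 0, "z": 0.041, "rx": 0, "ry": 0, "rz": 0}, {"gripper": 0, "x": 0.017, "y": 0, "z": 0.082, "rx": 0, "ry": 0, "rz": 0}, {"gripper": 0, "x": 0.025, "y": 0, "z": 0.081, "rx": 0, "ry": 0, "rz": 0}, {"gripper": 0, "x": 0.034, "y": 0, "z": 0.079, "rx": 0, "ry": 0, "rz": 0}, {"gripper": 0, "x": 0.047, "y": 0, "z": 0.077, "rx": 0, "ry": 0, "rz": 0}, {"gripper": 0, "x": 0.059, "y": 0, "z": 0.076, "rx": 0, "ry": 0, "rz": 0}, {"gripper": 0, "x": 0.071, "y": 0, "z": 0.077, "rx": 0, "ry": 0, "rz": 0}, {"gripper": 0, "x": 0.083, "y": 0, "z": 0.079, "rx": 0, "ry": 0, "rz": 0}, {"gripper": 0, "x": 0.095, "y": 0, "z": 0.083, "rx": 0, "ry": 0, "rz": 0}, {"gripper": 0, "x": 0.106, "y": 0, "z": 0.088, "rx": 0, "ry": 0, "rz": 0}, {"gripper": 0, "x": 0.106, "y": 0, "z": 0.088, "rx": 0, "ry": 0, "rz": 0}]'

```text
t: 2.98
position: [0.4959, 0.0073, 0.123]
tcp_rot: [[0.896, 0.404, -0.183], [0.397, -0.915, -0.08], [-0.2, -0.001, -0.98]]
wrist_force: [-0.5, 0.1, 0.4]
gripper_width: -0.005
grip_force: 0.0
```

```bash
python3 - <<'E'
from h import *;import cv2
show()
a=r.capture("top")[140:285,160:310,::-1];b=r.capture("scene")[80:230,190:340,::-1][:145]
cv2.imwrite("pics/p1.png",cv2.resize(np.hstack([a,b]),None,fx=2.6,fy=2.6,interpolation=cv2.INTER_CUBIC))
E
```

```text
t 2.98 local [-0.0355  0.071   0.123 ] F [0.3 0.4 0.4] w -0.01
toolaxes local(cols) [[-0.012, -1.0, 0.004], [-0.98, 0.012, 0.2], [-0.2, -0.001, -0.98]] [ 16.  17. -28. 103.  10.  74. -82.]
```

View pics/p1.png

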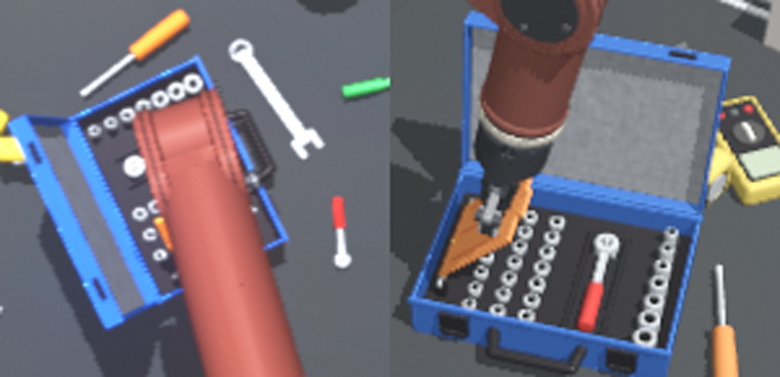

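The picture shows the fingertips on the outer face of the rack, which is folded to about 45°. The lid is untouched. I continue down.

>>> arm_command --increments '[{"gripper": 0, "x": 0.01, "y": 0, "z": 0.007, "rx": 0, "ry": 0, "rz": 0}, {"gripper": 0, "x": 0.021, "y": 0, "z": 0.014, "rx": 0, "ry": 0, "rz": 0}, {"gripper": 0, "x": 0.027, "y": 0, "z": 0.021, "rx": 0, "ry": 0, "rz": 0}, {"gripper": 0, "x": 0.032, "y": 0, "z": 0.027, "rx": 0, "ry": 0, "rz": 0}, {"gripper": 0, "x": 0.036, "y": 0, "z": 0.034, "rx": 0, "ry": 0, "rz": 0}, {"gripper": 0, "x": 0.04, "y": 0, "z": 0.042, "rx": 0, "ry": 0, "rz": 0}, {"gripper": 0, "x": 0.043, "y": 0, "z": 0.05, "rx": 0, "ry": 0, "rz": 0}, {"gripper": 0, "x": 0.045, "y": 0, "z": 0.057, "rx": 0, "ry": 0, "rz": 0}, {"gripper": 0, "x": 0.045, "y": 0, "z": 0.057, "rx": 0, "ry": 0, "rz": 0}]'

```text
t: 4.2
position: [0.5252, 0.02, 0.0585]
tcp_rot: [[0.896, 0.404, -0.183], [0.396, -0.915, -0.08], [-0.2, -0.001, -0.98]]
wrist_force: [-1.4, -0.1, 0.5]
gripper_width: 0.0
grip_force: 0.0
```

```bash
python3 -c "from h import *;show()"
```

```text
t 4.2 local [-0.0361  0.0391  0.0585] F [0.5 1.3 0.5] w 0.0
toolaxes local(cols) [[-0.012, -1.0, 0.003], [-0.98, 0.013, 0.2], [-0.2, -0.001, -0.98]] [ 13.  24. -27. 102.  14.  69. -86.]
```

>>> arm_command --increments '[{"gripper": 0, "x": 0, "y": 0, "z": 0.002, "rx": 0, "ry": 0, "rz": 0}, {"gripper": 0, "x": 0.001, "y": 0, "z": 0.004, "rx": 0, "ry": 0, "rz": 0}, {"gripper": 0, "x": 0.001, "y": 0, "z": 0.004, "rx": 0, "ry": 0, "rz": 0}]'

```text
t: 4.58
position: [0.5256, 0.0199, 0.057]
tcp_rot: [[0.896, 0.404, -0.183], [0.395, -0.915, -0.081], [-0.2, 0.001, -0.98]]
wrist_force: [-8.0, -0.8, 19.8]
gripper_width: 0.002
grip_force: 9.7
```

The force rose to 20 N at the expected height, so the rack is flat on its stop. I lift clear, straighten the tool and cross over above the lid.

>>> arm_command --increments '[{"gripper": 0, "x": -0.005, "y": 0, "z": -0.026, "rx": 0, "ry": 0, "rz": 0}, {"gripper": 0, "x": -0.015, "y": 0, "z": -0.075, "rx": 0, "ry": 0.05, "rz": 0}, {"gripper": 0, "x": -0.025, "y": 0, "z": -0.125, "rx": 0, "ry": 0.1, "rz": 0}, {"gripper": 0, "x": -0.035, "y": 0, "z": -0.175, "rx": 0, "ry": 0.15, "rz": 0}, {"gripper": 0, "x": -0.045, "y": 0, "z": -0.225, "rx": 0, "ry": 0.2, "rz": 0}, {"gripper": 0, "x": -0.052, "y": 0, "z": -0.26, "rx": 0, "ry": 0.2, "rz": 0}, {"gripper": 0, "x": -0.052, "y": 0, "z": -0.26, "rx": 0, "ry": 0.2, "rz": 0}]'

```text
t: 5.45
position: [0.5276, 0.0206, 0.3235]
tcp_rot: [[0.915, 0.404, 0.006], [0.404, -0.915, -0.001], [0.005, 0.003, -1.0]]
wrist_force: [-0.5, -0.2, -1.0]
gripper_width: 0.002
grip_force: 0.0
```

```bash
python3 - <<'E'
from h import *;import cv2
show()
a=r.capture("top")[140:285,160:310,::-1];b=r.capture("scene")[80:230,190:340,::-1][:145]
cv2.imwrite("pics/p2.png",cv2.resize(np.hstack([a,b]),None,fx=2.6,fy=2.6,interpolation=cv2.INTER_CUBIC))
E
```

```text
t 5.45 local [-0.0366  0.0367  0.3235] F [-0.   0.6 -1. ] w 0.0
toolaxes local(cols) [[-0.013, -1.0, -0.003], [-1.0, 0.013, -0.005], [0.005, 0.003, -1.0]] [ 20.   4. -29.  91.   2.  85. -75.]
```

View pics/p2.png

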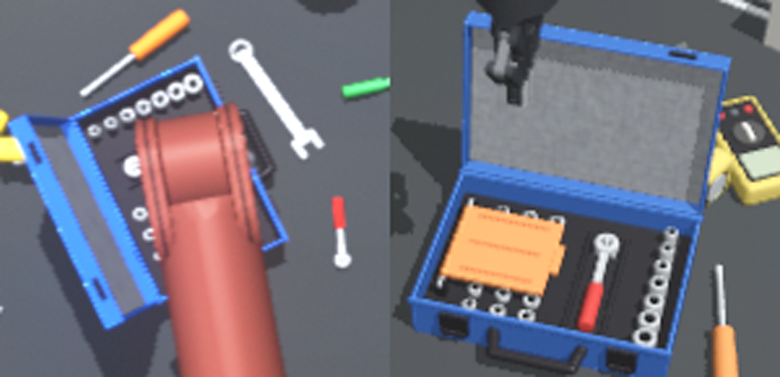

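The rack lies flat and the case has not moved. Next I go behind the lid and down.

>>> arm_command --increments '[{"gripper": 0, "x": 0.007, "y": -0.045, "z": 0, "rx": 0, "ry": 0, "rz": 0}, {"gripper": 0, "x": 0.014, "y": -0.09, "z": 0, "rx": 0, "ry": 0, "rz": 0}, {"gripper": 0, "x": 0.021, "y": -0.135, "z": 0, "rx": 0, "ry": 0, "rz": 0}, {"gripper": 0, "x": 0.028, "y": -0.18, "z": 0, "rx": 0, "ry": 0, "rz": 0}, {"gripper": 0, "x": 0.034, "y": -0.22, "z": 0, "rx": 0, "ry": 0, "rz": 0}, {"gripper": 0, "x": 0.034, "y": -0.24, "z": 0, "rx": 0, "ry": 0, "rz": 0}, {"gripper": 0, "x": 0.034, "y": -0.24, "z": 0.035, "rx": 0, "ry": 0, "rz": 0}, {"gripper": 0, "x": 0.034, "y": -0.24, "z": 0.07, "rx": 0, "ry": 0, "rz": 0}, {"gripper": 0, "x": 0.034, "y": -0.24, "z": 0.105, "rx": 0, "ry": 0, "rz": 0}, {"gripper": 0, "x": 0.034, "y": -0.24, "z": 0.105, "rx": 0, "ry": 0, "rz": 0}]'

```text
t: 6.8
position: [0.4588, 0.2525, 0.2119]
tcp_rot: [[0.915, 0.404, -0.006], [0.404, -0.915, -0.003], [-0.007, -0.0, -1.0]]
wrist_force: [0.6, 0.2, -0.6]
gripper_width: -0.0
grip_force: 0.0
```

```bash
python3 -c "from h import *;show()"
```

```text
t 6.8 local [0.2029 0.0028 0.2119] F [-0.1 -0.6 -0.6] w -0.0
toolaxes local(cols) [[-0.012, -1.0, 0.0], [-1.0, 0.012, 0.007], [-0.007, -0.0, -1.0]] [   4.    9.  -41.  101.    6.   73. -105.]
```

>>> arm_command --increments '[{"gripper": 0, "x": 0, "y": 0.018, "z": -0.002, "rx": 0, "ry": 0, "rz": 0}, {"gripper": 0, "x": 0, "y": 0.038, "z": -0.004, "rx": 0, "ry": 0, "rz": 0}, {"gripper": 0, "x": 0, "y": 0.05, "z": -0.006, "rx": 0, "ry": 0, "rz": 0}, {"gripper": 0, "x": 0, "y": 0.062, "z": -0.008, "rx": 0, "ry": 0, "rz": 0}, {"gripper": 0, "x": 0, "y": 0.083, "z": -0.01, "rx": 0, "ry": 0, "rz": 0}, {"gripper": 0, "x": 0, "y": 0.105, "z": -0.009, "rx": 0, "ry": 0, "rz": 0}, {"gripper": 0, "x": 0, "y": 0.126, "z": -0.006, "rx": 0, "ry": 0, "rz": 0}, {"gripper": 0, "x": 0, "y": 0.146, "z": 0, "rx": 0, "ry": 0, "rz": 0}, {"gripper": 0, "x": 0, "y": 0.165, "z": 0.009, "rx": 0, "ry": 0, "rz": 0}, {"gripper": 0, "x": 0, "y": 0.183, "z": 0.02, "rx": 0, "ry": 0, "rz": 0}, {"gripper": 0, "x": 0, "y": 0.183, "z": 0.02, "rx": 0, "ry": 0, "rz": 0}]'

```text
t: 8.18
position: [0.5343, 0.0841, 0.1935]
tcp_rot: [[0.916, 0.401, -0.003], [0.401, -0.916, -0.001], [-0.003, -0.0, -1.0]]
wrist_force: [0.0, 0.4, -0.3]
gripper_width: -0.002
grip_force: 0.0
```

```bash
python3 - <<'E'
from h import *;import cv2
show()
a=r.capture("top")[140:285,160:310,::-1];b=r.capture("scene")[80:230,190:340,::-1][:145]
cv2.imwrite("pics/p3.png",cv2.resize(np.hstack([a,b]),None,fx=2.6,fy=2.6,interpolation=cv2.INTER_CUBIC))
E
```

```text
t 8.18 local [0.0184 0.0041 0.1935] F [ 0.4 -0.2 -0.3] w -0.0
toolaxes local(cols) [[-0.016, -1.0, 0.0], [-1.0, 0.016, 0.003], [-0.003, -0.0, -1.0]] [ 16.  11. -33. 101.   6.  71. -85.]
```

View pics/p3.png

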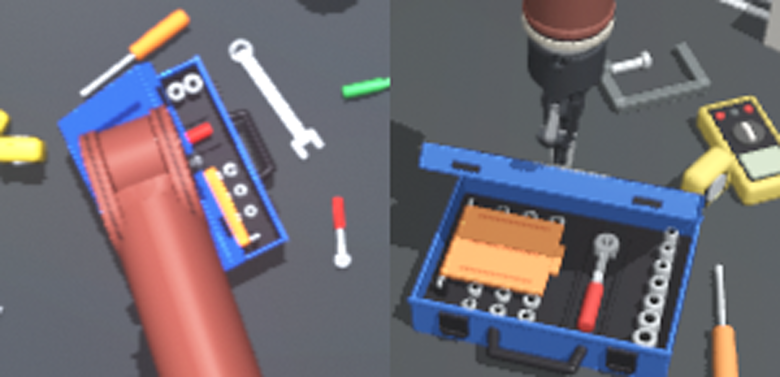

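The lid has followed to about 50°, and the rack is still flat. I continue down slowly.

>>> arm_command --increments '[{"gripper": 0, "x": 0, "y": 0.014, "z": 0.015, "rx": 0, "ry": 0, "rz": 0}, {"gripper": 0, "x": 0, "y": 0.029, "z": 0.031, "rx": 0, "ry": 0, "rz": 0}, {"gripper": 0, "x": 0, "y": 0.038, "z": 0.042, "rx": 0, "ry": 0, "rz": 0}, {"gripper": 0, "x": 0, "y": 0.045, "z": 0.054, "rx": 0, "ry": 0, "rz": 0}, {"gripper": 0, "x": 0, "y": 0.051, "z": 0.067, "rx": 0, "ry": 0, "rz": 0}, {"gripper": 0, "x": 0, "y": 0.055, "z": 0.075, "rx": 0, "ry": 0, "rz": 0}, {"gripper": 0, "x": 0, "y": 0.058, "z": 0.083, "rx": 0, "ry": 0, "rz": 0}, {"gripper": 0, "x": 0, "y": 0.06, "z": 0.09, "rx": 0, "ry": 0, "rz": 0}, {"gripper": 0, "x": 0, "y": 0.062, "z": 0.097, "rx": 0, "ry": 0, "rz": 0}, {"gripper": 0, "x": 0, "y": 0.063, "z": 0.102, "rx": 0, "ry": 0, "rz": 0}, {"gripper": 0, "x": 0, "y": 0.064, "z": 0.107, "rx": 0, "ry": 0, "rz": 0}, {"gripper": 0, "x": 0, "y": 0.064, "z": 0.107, "rx": 0, "ry": 0, "rz": 0}]'

```text
t: 9.78
position: [0.5603, 0.028, 0.0878]
tcp_rot: [[0.915, 0.404, -0.001], [0.404, -0.915, 0.0], [-0.0, -0.001, -1.0]]
wrist_force: [-0.9, 0.6, -0.4]
gripper_width: 0.002
grip_force: 0.0
```

>>> arm_command --increments '[{"gripper": 0, "x": 0, "y": 0, "z": 0.002, "rx": 0, "ry": 0, "rz": 0}, {"gripper": 0, "x": 0, "y": 0, "z": 0.004, "rx": 0, "ry": 0, "rz": 0}, {"gripper": 0, "x": 0, "y": 0, "z": 0.004, "rx": 0, "ry": 0, "rz": 0}, {"gripper": 0, "x": 0, "y": 0, "z": 0.004, "rx": 0, "ry": 0, "rz": 0}]'

```text
t: 10.28
position: [0.5607, 0.0281, 0.086]
tcp_rot: [[0.915, 0.404, 0.001], [0.404, -0.915, -0.001], [0.0, 0.001, -1.0]]
wrist_force: [-8.5, -1.2, 18.1]
gripper_width: 0.003
grip_force: 9.2
```

The tip stopped at 86 mm with 18 N on it, so the lid is shut. I lift off and check.

>>> arm_command --increments '[{"gripper": 0, "x": 0, "y": 0, "z": -0.02, "rx": 0, "ry": 0, "rz": 0}, {"gripper": 0, "x": 0, "y": 0, "z": -0.06, "rx": 0, "ry": 0, "rz": 0}, {"gripper": 0, "x": 0, "y": 0, "z": -0.11, "rx": 0, "ry": 0, "rz": 0}, {"gripper": 0, "x": 0, "y": 0, "z": -0.16, "rx": 0, "ry": 0, "rz": 0}, {"gripper": 0, "x": 0, "y": 0, "z": -0.2, "rx": 0, "ry": 0, "rz": 0}, {"gripper": 0, "x": 0, "y": 0, "z": -0.2, "rx": 0, "ry": 0, "rz": 0}, {"gripper": 0, "x": 0, "y": 0, "z": -0.2, "rx": 0, "ry": 0, "rz": 0}]'

```text
t: 11.15
position: [0.5603, 0.0279, 0.284]
tcp_rot: [[0.915, 0.404, -0.0], [0.404, -0.915, 0.0], [-0.0, -0.0, -1.0]]
wrist_force: [0.3, -0.3, -0.3]
gripper_width: 0.004
grip_force: 0.0
```

```bash
python3 - <<'E'
from h import *;import cv2
show()
a=r.capture("top")[140:285,160:310,::-1];b=r.capture("scene")[80:230,190:340,::-1][:145]
cv2.imwrite("pics/p4.png",cv2.resize(np.hstack([a,b]),None,fx=2.6,fy=2.6,interpolation=cv2.INTER_CUBIC))
E
```

```text
t 11.15 local [-0.0435  0.0038  0.284 ] F [-0.4 -0.1 -0.3] w 0.0
toolaxes local(cols) [[-0.013, -1.0, 0.0], [-1.0, 0.013, 0.0], [-0.0, -0.0, -1.0]] [ 20.  10. -31.  91.   5.  81. -78.]
```

View pics/p4.png

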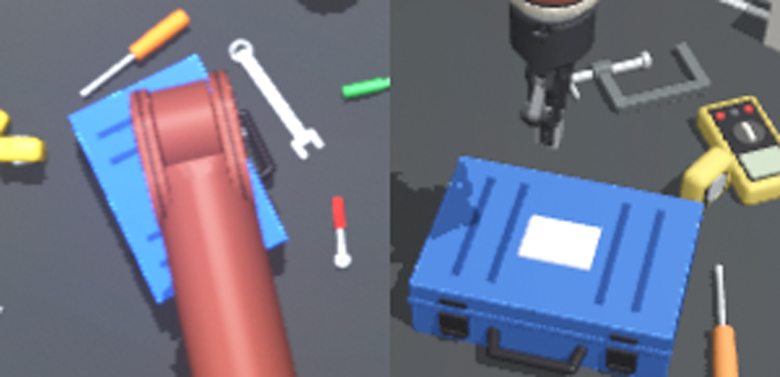

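The lid is shut, the case has not moved, the wares in view are in place, and the arm is clear.

```bash
python3 -c "from rig import r;print(r.hand_in())"
```

```text
the job is handed in; nothing more can be done
None
```

The rack is folded flat and the lid pressed shut, with no visible movement of the case or the wares in view; I handed the job in about 11 s into the 64 s limit, and no verdict was returned.

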